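# Sterilise the bath brushes and put the bath things away

## Robot

A 7-joint arm with a two-finger parallel gripper is mounted at the origin on the work surface. World frame = base frame: x ahead of the robot, y to its left, z up, the work surface at z = 0. Lengths are in m, angles in rad, forces in N, time in s.
With the tool pointing down it reaches from about 0.425 to 0.925 m from the base axis. Payload 6.8 kg.
Tool frame: the origin (TCP) lies midway between the tips of the shut fingers; the grasp point (between the pads) lies 19 mm behind it (bot.hold_point_z is the distance from the TCP to the grasp point, in m); z points along the fingers, y is the line along which they close (so a half turn about z gives the same grasp; the last joint's range is limited). The gripper opens to 85 mm and grips with 20 to 120 N. Pads are 22 mm wide; open, the fingers measure 114 mm over their backs; the gripper's body (76 mm by 85 mm) begins 54 mm behind the grasp point. The pads swing forward as they close: fully open they stand 13 mm farther back than shut.
Start: joints at [-1.351, 0.477, 0.022, 1.555, -0.011, 1.109, -0.083], TCP at [0.217, 0.639, 0.231] pointing down, gripper open.
Joint ranges: [-2.96, 2.96], [-0.34, 2.1], [-1.41, 1.46], [0.24, 2.44], [-1.37, 4.51], [0.17, 1.92], [-2.96, 2.96]. Speed limits (rad/s): [2.39, 2.39, 3.14, 3.14, 3.14, 3.14, 3.14].

## Interface

Orientations are given as a unit quaternion [w, x, y, z].
In Python, from station import bot gives the robot as it stands. The module is installed in compiled form; this text tells all that it offers.
- The arm moves only by the tool step_arm, never from a script. Its argument "increments" is a list that holds one entry, the list of rows, each a list of 7 numbers: the opening, from -1 (shut) to 1 (fully open), then the shift along the tool's x, y, z in mm, then the turn, a rotation vector about the tool's x, y, z in degrees. In form: [[[grip, x, y, z, ax, ay, az], ...]]. A call has 1 to 10 rows; each row is the pose to reach, as a shift and turn from the pose commanded when the call began, along the tool's axes at that moment; what a row does not reach only later rows make up. A row lasts 1/12 s, in which the tool goes at most 41.7 mm and 7.16 degrees, less where a joint would pass 70% of its speed; a pose out of reach is approached as far as the arm can. A call with a gripper value outside its range is refused whole. The fingers move at their own pace and stop on an object; "force" is the grip in N (left out, the last holds). Time passes only in rows, so rows that repeat a pose let the fingers close. It gives the time, the measured TCP pose, the force, the opening and the grip force at its end, in the units of the state.
- bot.get_obs(): the state, without advancing time (a new reading comes with each control period).
- bot.read_camera(name): name is "side" or "top"; returns a dict with "image" (480x640x3 uint8, red, green, blue), "camera_matrix" (3x3 intrinsics, pixels), "R" (3x3) and "t" (3): a world point X has camera coordinates R X + t. Camera axes: x right, y down, z forward; pixel columns grow to the right and rows downward; lengths in m; the calibration is good to about 2 mm. A picture is of the moment at which its call begins. There is no depth.
- bot.hand_in(): hands the job in; it is judged then, once.
The state is a dict: "t": time; "q": joint angles; "joint_vel": joint speeds; "joint_torque": joint torques, N m; "eef_pos": TCP position; "tool_rot": TCP orientation; "contact_force": force on the tool from outside, world axes, zero at the start; "torque": the same for the moment, N m; "gripper_width": opening from 0.0 (shut) to 1.0 (fully open); "grasp_force": force on a finger pad.
Only numpy, scipy, OpenCV 4.12 (cv2) and the standard library are available. Lean on these libraries where they do the work, as an engineer would, in place of code of your own. Each camera call takes 0.05 s, during which the arm holds its last target. There are 200 camera calls.

## Task

Put the bath things away in the drawer of the white unit: whichever of the brushes, the cream pot and the soap case are there, all laid right way up on the drawer's floor (brushes bristles down), and finish with the drawer fully shut. On the way, take each brush and dip its bristles well down into the UV steriliser bowl for a second, going from cleanest to dirtiest: navy nail brush first, then the pink body brush, then the green tile brush, skipping any that is missing. Leave everything else on the counter where it stands.

Things in the scene. Friction and masses are not known exactly. Their poses are not given: they have to be found in the camera images.
- nail_brush: navy blue nail brush, white bristles: bristles 52 x 34 mm, 28 mm tall, point down; head block 56 x 38 mm above, top 43 mm up; level handle 18 mm wide (y), 14 mm high, its centre 38 mm up, runs along -x to 115 mm from the origin; 90 g, balances near the head. Origin: centre of the bristle face (underside); x from handle to head, z up. May be absent
- body_brush: pink body brush, cream bristles: bristles 52 x 34 mm, 28 mm tall, point down; head block 56 x 38 mm above, top 43 mm up; level handle 18 mm wide (y), 14 mm high, its centre 38 mm up, runs along -x to 115 mm from the origin; 90 g, balances near the head. Origin: centre of the bristle face (underside); x from handle to head, z up. May be absent
- tile_brush: green tile brush, yellow bristles: bristles 52 x 34 mm, 28 mm tall, point down; head block 56 x 38 mm above, top 43 mm up; level handle 18 mm wide (y), 14 mm high, its centre 38 mm up, runs along -x to 115 mm from the origin; 90 g, balances near the head. Origin: centre of the bristle face (underside); x from handle to head, z up. May be absent
- cream_pot: closed round orange cream pot with a black lid, 56 mm across, 45 mm tall, 120 g; origin: centre of its underside, z up. Stands on top of the drawer unit at the start; may be absent
- soap_case: closed turquoise soap case, 95 mm (x) x 55 mm (y) x 32 mm tall, 110 g; origin: centre of its underside, z up. Lies on top of the drawer unit at the start; may be absent
- unit_front (a point): middle of the upper front edge of the white drawer unit, which stands fixed on the counter: 285 mm deep behind this edge (x), 332 mm wide (y), 95 mm tall, with one wooden-fronted drawer; -x points out of its front, z up
- drawer (a joint): how far the drawer is out, m: 0 shut to 0.19 fully out (slides along -x of unit_front; about 1 N)
- drawer_in (a point): point on the drawer's inner floor, in the middle (y) of its front end, against the front wall (moves with the drawer), 21 mm above the counter; axes as unit_front's. The floor runs 240 mm from here along +x and 145 mm to each side; walls 54 mm above it, front panel top 86 mm above the counter. Drawn out by q, only x from 0 to q lies open to above; the rest is under the unit's top, headroom 62 mm
- drawer_handle (a point): middle of the drawer's steel bar handle: a bar 120 mm long along y, about 10 mm thick, 35 mm in front of the drawer's front panel, 67 mm above the counter, 19 mm below the top of the panel
- bowl_rim (a point): centre of the mouth of the open UV steriliser bowl: white, round, fixed on the counter, violet inner floor; outside 124 mm across, inside 112 mm across, rim 55 mm above the counter, 47 mm deep inside; a small grey control box stands out 25 mm from its +x side, 30 mm tall
- duck: yellow toy duck, 66 mm across, 66 mm tall; a bystander to be left alone; origin: centre of its underside
- shampoo: green shampoo bottle, 60 mm across, 180 mm tall; a bystander to be left alone; origin: centre of its underside
- tumbler: blue tumbler, 72 mm across, 100 mm tall; a bystander to be left alone; origin: centre of its underside
- dispenser: white soap dispenser, 70 mm across, 177 mm tall; a bystander to be left alone; origin: centre of its underside
- candle: amber candle jar, 74 mm across, 70 mm tall; a bystander to be left alone; origin: centre of its underside
- perfume: amber perfume bottle with a brass cap, 35 x 50 mm, 85 mm tall; a bystander to be left alone; origin: centre of its underside
Things that resemble listed ones, but are neither listed nor needed, are in the scene too. There is more than one size of the soap_case; the one meant has the size given above.

How it is judged:
On the way, in this order (a step that is already met when the one before it is completed fails the run):
1. the navy nail brush is held with its bristles down in the steriliser bowl (bristle face at least 12 mm below the rim) (z of nail_brush in the frame of bowl_rim below -0.012 m and horizontal distance between nail_brush and bowl_rim below 0.045 m and contact force between the fingers and nail_brush above 0.5 N), for 0.3 s.
2. the pink body brush is held with its bristles down in the steriliser bowl (bristle face at least 12 mm below the rim) (z of body_brush in the frame of bowl_rim below -0.012 m and horizontal distance between body_brush and bowl_rim below 0.045 m and contact force between the fingers and body_brush above 0.5 N), for 0.3 s.
3. the green tile brush is held with its bristles down in the steriliser bowl (bristle face at least 12 mm below the rim) (z of tile_brush in the frame of bowl_rim below -0.012 m and horizontal distance between tile_brush and bowl_rim below 0.045 m and contact force between the fingers and tile_brush above 0.5 N), for 0.3 s.
At the end, for the whole second after the job is handed in: Every brush, pot and case that is present lies inside the drawer on its floor (origin within the drawer's inner walls and less than 20 mm above its floor), upright to within 0.35 rad (brushes bristles down), at rest and released; the drawer is shut to within 8 mm (value of joint drawer below 0.008 m and x of nail_brush in the frame of drawer_in between 0 and 0.24 m and y of nail_brush in the frame of drawer_in between -0.145 and 0.145 m and z of nail_brush in the frame of drawer_in between -0.01 and 0.02 m and angle between each of nail_brush, body_brush, tile_brush, cream_pot, soap_case's own z axis and vertical below 0.35 rad and linear speed of each of nail_brush, body_brush, tile_brush, cream_pot, soap_case below 0.03 m/s and x of body_brush in the frame of drawer_in between 0 and 0.24 m and y of body_brush in the frame of drawer_in between -0.145 and 0.145 m and z of body_brush in the frame of drawer_in between -0.01 and 0.02 m and x of tile_brush in the frame of drawer_in between 0 and 0.24 m and y of tile_brush in the frame of drawer_in between -0.145 and 0.145 m and z of tile_brush in the frame of drawer_in between -0.01 and 0.02 m and x of cream_pot in the frame of drawer_in between 0 and 0.24 m and y of cream_pot in the frame of drawer_in between -0.145 and 0.145 m and z of cream_pot in the frame of drawer_in between -0.01 and 0.02 m and x of soap_case in the frame of drawer_in between 0 and 0.24 m and y of soap_case in the frame of drawer_in between -0.145 and 0.145 m and z of soap_case in the frame of drawer_in between -0.01 and 0.02 m); the robot touches nothing.
It fails at once if a bystander (duck, shampoo, tumbler, dispenser, candle or perfume) is moved more than 40 mm or tipped over (distance of any of duck, shampoo, tumbler, dispenser, candle, perfume from where it was at the start of the episode above 0.04 m or angle between any of duck, shampoo, tumbler, dispenser, candle, perfume's own z axis and vertical above 0.5 rad).
Of nail_brush, body_brush, tile_brush only 2 to 3 are there at a start; the rules pass over those that are not, and their reading is None.
Of cream_pot, soap_case only 1 to 2 are there at a start; the rules pass over those that are not, and their reading is None.
At some moment in a run one of nail_brush, body_brush, tile_brush, cream_pot, soap_case may be knocked a few centimetres aside while the robot is not near it.
It also fails if it takes over 210 s, if anything falls off the work surface, if the arm or the gripper's body presses on something with over 40 N, if the wrist force passes 120 N, or if a joint passes its speed limit or range.

## Working session

There is one attempt and no reset: what is moved stays moved. The work goes in short steps, Python scripts to look and compute and a tool call to move; the robot and the scene stay as the last step left them, time stands still between calls to the robot, and variables do not carry over. Pictures are saved under pics/ and viewed, at most 14 in all, crops included, and the job is handed in when it is done.

Besides the shell and the picture viewer there is one more tool, called after "Request:" as a command line: name --argument value ..., lists and objects as JSON in quotes. step_arm: Moves the arm, as the interface text tells. Its arguments: {"type":"object","properties":{"increments":{"type":"array"},"force":{"type":"number"}},"required":["increments"]}

```bash
mkdir -p pics; cat > h.py <<'E'
import numpy as np, cv2
from station import bot
def cam(n,f=None):
    c=bot.read_camera(n)
    if f: cv2.imwrite(f,cv2.cvtColor(c["image"],cv2.COLOR_RGB2BGR))
    return c
def ray(c,u,v,z):
    d=np.linalg.inv(c["camera_matrix"])@[u,v,1]; R=np.array(c["R"]); o=-R.T@c["t"]; d=R.T@d
    return o+d*(z-o[2])/d[2]
def pix(c,X):
    p=c["camera_matrix"]@(np.array(c["R"])@X+c["t"]); return p[:2]/p[2]
E
python3 - <<'E'
from h import *
for n in("side","top"):
    c=cam(n,f"pics/{n}0.png"); print(n,-np.array(c["R"]).T@c["t"],c["R"][2])
o=bot.get_obs(); print({k:np.round(v,3) for k,v in o.items()}, bot.hold_point_z)
E
```

```text
side [ 0.20076878 -1.32166956  1.13451785] [ 0.1975956   0.76584726 -0.61191008]
top [ 0.20543633 -0.04416125  1.61082016] [ 0.22050554  0.02108861 -0.97515772]
{'t': np.float64(0.1), 'q': array([-1.351,  0.478,  0.022,  1.556, -0.011,  1.109, -0.083]), 'joint_vel': array([-0.003, -0.003,  0.   , -0.002,  0.001, -0.   ,  0.001]), 'joint_torque': array([ 4.0000e-03, -5.9776e+01,  1.6130e+00, -2.8195e+01,  1.3000e-02,
        5.0000e-03,  0.0000e+00]), 'eef_pos': array([0.217, 0.639, 0.23 ]), 'tool_rot': array([-0.   ,  0.163,  0.987, -0.001]), 'contact_force': array([-0.35 ,  0.204, -0.154]), 'torque': array([ 0.064, -0.019,  0.033]), 'grasp_force': np.float64(0.0), 'gripper_width': np.float64(1.0)} 0.0187
```

View pics/side0.png

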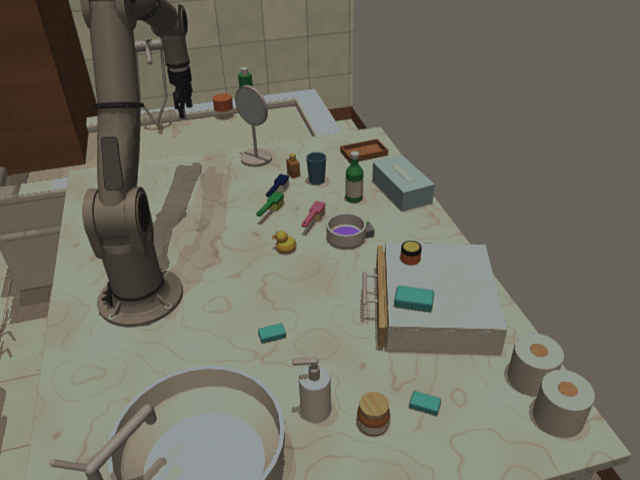

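View pics/top0.png

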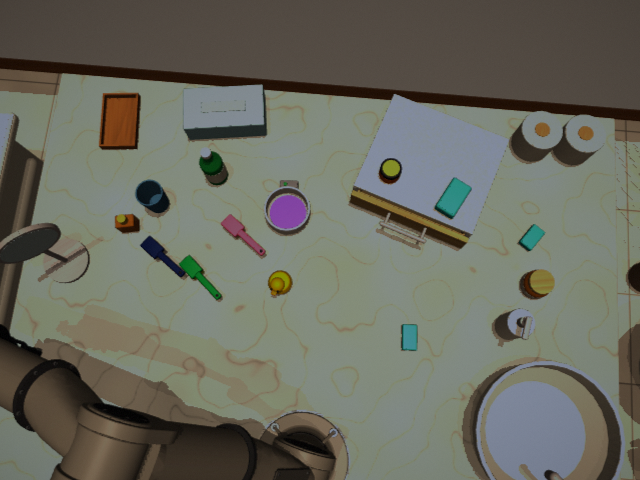

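```bash
cat > meas.py <<'E'
from h import *
def mask(c,lo,hi,box):
    hsv=cv2.cvtColor(c["image"],cv2.COLOR_RGB2HSV); m=cv2.inRange(hsv,lo,hi)
    k=np.zeros_like(m); x0,y0,x1,y1=box; k[y0:y1,x0:x1]=m[y0:y1,x0:x1]; return k
RNG=dict(navy=((105,100,25),(130,255,140)),pink=((160,80,80),(179,255,255)),green=((55,130,60),(75,255,255)),turq=((80,120,80),(95,255,255)))
def blob(c,col,box,z):
    m=mask(c,*RNG[col],box); cs,_=cv2.findContours(m,cv2.RETR_EXTERNAL,cv2.CHAIN_APPROX_NONE)
    b=max(cs,key=cv2.contourArea).reshape(-1,2)
    P=np.array([ray(c,u,v,z)[:2] for u,v in b]); return b,P
def brush(c,col,box,z=0.04):
    b,P=blob(c,col,box,z)
    r=cv2.minAreaRect((P*1000).astype(np.float32)); B=cv2.boxPoints(r)/1000
    e=[B[1]-B[0],B[2]-B[1]]; a=max(e,key=np.linalg.norm); a/=np.linalg.norm(a); s=(P@a); n=np.array([-a[1],a[0]]); w=P@n
    mid=(s.max()+s.min())/2
    hi=np.ptp(w[s>mid]); lo=np.ptp(w[s<mid])
    if lo>hi: a=-a; s=-s; n=-n; w=-w
    L=np.ptp(s); hm=s>s.max()-0.04
    cw=(w.max()+w.min())/2
    org=a*(s.max()-0.028)+n*cw
    return org,np.degrees(np.arctan2(a[1],a[0])),L,np.ptp(w),b.mean(0)
E
python3 - <<'E'
from meas import *
c=cam("top"); s=cam("side")
for col,box in dict(navy=(130,225,195,285),pink=(210,205,275,265),green=(170,245,230,305)).items():
    o,y,L,w,p=brush(c,col,box); print(col,o.round(4),round(y,1),L.round(3),w.round(3),p.round(), "r",np.linalg.norm(o).round(3))
for nm,box,z in(("case",(430,170,475,220),.127),("sm1",(515,220,550,255),.03),("sm2",(395,320,425,355),.03)):
    b,P=blob(c,"turq",box,z); r=cv2.minAreaRect((P*1000).astype(np.float32)); print(nm,r,cv2.boxPoints(r).round())
m=mask(c,(135,80,80),(155,255,255),(255,180,320,240)); q=np.argwhere(m)[:,::-1]; print("violet",q.mean(0),ray(c,*q.mean(0),.008))
m=mask(s,(120,60,60),(155,255,255),(320,210,380,255)); q=np.argwhere(m)[:,::-1]; print("violet side",q.mean(0),ray(s,*q.mean(0),.008))
im=cv2.cvtColor(c["image"],cv2.COLOR_RGB2BGR)
cv2.imwrite("pics/c1.png",cv2.resize(im[90:250,340:515],None,fx=4,fy=3.75,interpolation=cv2.INTER_CUBIC)[:600])
E
```

```text
navy [0.4992 0.4456] 51.4 0.138 0.035 [162. 256.] r 0.669
pink [0.5781 0.2409] 52.2 0.141 0.038 [243. 235.] r 0.626
green [0.4574 0.3368] 51.0 0.141 0.037 [200. 277.] r 0.568
case ((682.59130859375, -327.4669189453125), (53.27738952636719, 92.10100555419922), 61.61871337890625) [[ 629. -329.]
 [ 710. -373.]
 [ 736. -326.]
 [ 655. -282.]]
sm1 ((620.7960815429688, -560.8646850585938), (36.093170166015625, 63.003990173339844), 53.911773681640625) [[ 585. -557.]
 [ 636. -594.]
 [ 657. -565.]
 [ 606. -528.]]
sm2 ((326.8812255859375, -249.40139770507812), (64.04740905761719, 33.645538330078125), 3.4907455444335938) [[ 294. -235.]
 [ 296. -268.]
 [ 360. -264.]
 [ 358. -231.]]
violet [287.36743215 211.56367432] [0.63721779 0.10080367 0.008     ]
violet side [345.72839506 230.4691358 ] [0.64294338 0.1282982  0.008     ]
```

View pics/c1.png

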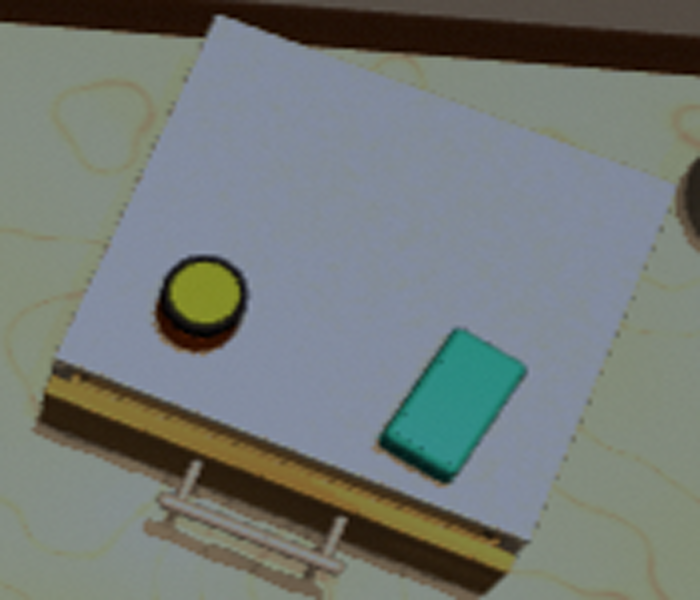

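The crop shows the unit with its corners at about (58,358), (530,543), (218,14) and (675,185). The bar handle runs from (162,502) to (342,568), the black-lidded pot is at (203,293) and the turquoise case at (455,405).

Possible mix-ups, by top-view pixel:
- **Soap case:** the candidates are (453,197), (532,237) and (409,337). I choose (453,197), on the unit, which measures 92x53 mm. The other two measure about 63x36 mm.
- **Cream pot:** the candidates are (391,168) and the jar at (538,283), plus an orange tub at side-view (222,103). I choose (391,168), with the black lid, on the unit.
- **Brushes:** only one of each colour is present: (162,256) navy, (243,235) pink and (200,277) green.

```bash
cat >> h.py <<'E'
from scipy.spatial.transform import Rotation as Ro
def go(p,fy,near=True):
    """tool increments to world TCP p with finger line yaw fy (deg), tool down"""
    o=bot.get_obs(); w=o["tool_rot"]; R=Ro.from_quat([w[1],w[2],w[3],w[0]])
    best=None
    for k in(0,180):
        a=np.radians(fy+k); y=np.array([np.cos(a),np.sin(a),0]); z=np.array([0,0,-1.]); x=np.cross(y,z)
        T=Ro.from_matrix(np.c_[x,y,z]); v=(R.inv()*T).as_rotvec(degrees=True)
        if best is None or np.linalg.norm(v)<np.linalg.norm(best): best=v
    d=R.inv().apply(np.array(p)-o["eef_pos"])*1000
    return d.round(0).tolist()+best.round(1).tolist()
E
python3 - <<'E'
from meas import *
c=cam("top"); s=cam("side")
F=[ray(c,*p,.095)[:2] for p in((354.5,185.5),(472.5,234.8),(394.5,93.7),(508.75,139.3))]
f=(F[0]+F[1])/2; bk=(F[2]+F[3])/2; print(np.round(F,3),"w",np.linalg.norm(F[0]-F[1]),np.linalg.norm(F[2]-F[3]),"d",np.linalg.norm(f-bk))
y=F[0]-F[1]; ya=np.degrees(np.arctan2(-y[0],y[1])); xx=bk-f; print("unit front",f,"yaw by edge",ya,"by depth",np.degrees(np.arctan2(xx[1],xx[0])))
H=[ray(c,*p,.067)[:2] for p in((380.5,223.9),(425.5,241.5))]; print("handle",np.round(H,3),np.mean(H,0))
print("pot",ray(c,390.75,168.1,.140))
m=mask(c,(135,60,60),(160,255,255),(255,180,320,240))
im=c["image"][178:243,255:320]; 
cv2.imwrite("pics/c2.png",cv2.resize(np.hstack([cv2.cvtColor(im,cv2.COLOR_RGB2BGR),cv2.cvtColor(s["image"],cv2.COLOR_RGB2BGR)[205:270,320:385]]),None,fx=6,fy=6,interpolation=cv2.INTER_CUBIC))
E
```

```text
[[ 0.7   -0.075]
 [ 0.595 -0.387]
 [ 0.969 -0.162]
 [ 0.864 -0.474]] w 0.32931606658746426 0.32838787971531297 d 0.2833601032700465
unit front [ 0.64708856 -0.2307581 ] yaw by edge -18.623828418995757 by depth -17.913013133904997
handle [[ 0.61  -0.152]
 [ 0.573 -0.272]] [ 0.59124425 -0.21164056]
pot [ 0.73961296 -0.16240722  0.14      ]
```

View pics/c2.png

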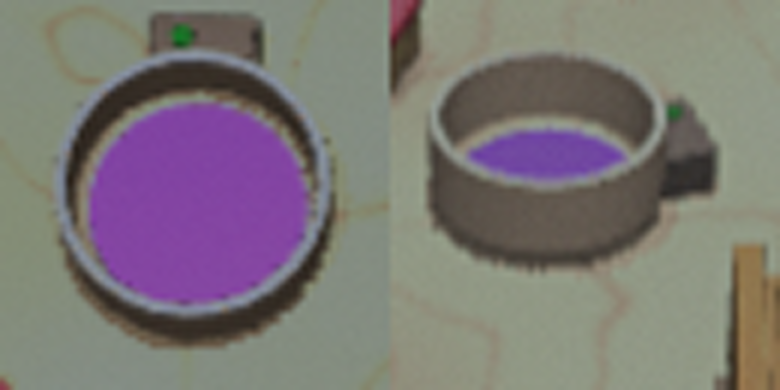

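The crop shows the bowl rim centred at top pixel (287,208.5) and side pixel (346.4,225), with the control box beyond the bowl.

```bash
python3 - <<'E'
from h import *
c=cam("top"); s=cam("side")
print("bowl",ray(c,287,208.5,.055),ray(s,346.4,225,.055))
print(go([.591,-.2116,.2],-18.3), go([.4,.21,.23],-18.3))
E
```

```text
bowl [0.63287754 0.09839745 0.055     ] [0.63475902 0.09448609 0.055     ]
[-628.0, -685.0, 31.0, -0.0, 0.0, 89.5] [-311.0, -347.0, 1.0, -0.0, 0.0, 89.5]
```

Request:
step_arm --increments '[[[-0.3, -311, -347, 0, 0, 0, 70], [-0.3, -311, -347, 0, 0, 0, 70], [-0.3, -311, -347, 0, 0, 0, 70], [-0.3, -311, -347, 0, 0, 0, 70], [-0.3, -311, -347, 0, 0, 0, 70], [-0.3, -311, -347, 0, 0, 0, 70], [-0.3, -311, -347, 0, 0, 0, 70], [-0.3, -311, -347, 0, 0, 0, 70], [-0.3, -311, -347, 0, 0, 0, 70], [-0.3, -311, -347, 0, 0, 0, 70]]]' --force 60

```text
t: 1.23
eef_pos: [0.3812, 0.2539, 0.2316]
tool_rot: [-0.0, 0.702, 0.712, 0.0]
contact_force: [1.2, 0.0, 0.0]
gripper_width: 0.347
grasp_force: 0.0
```

```bash
python3 - <<'E'
from h import *
print(go([.591,-.2116,.15],-18.3), bot.get_obs()["gripper_width"])
E
```

```text
[-469.0, 203.0, 81.0, 0.0, -0.1, 19.2] 0.34724318335844284
```

Request:
step_arm --increments '[[[-0.3, -469, 203, 40, 0, 0, 19], [-0.3, -469, 203, 40, 0, 0, 19], [-0.3, -469, 203, 40, 0, 0, 19], [-0.3, -469, 203, 40, 0, 0, 19], [-0.3, -469, 203, 40, 0, 0, 19], [-0.3, -469, 203, 40, 0, 0, 19], [-0.3, -469, 203, 40, 0, 0, 19], [-0.3, -469, 203, 40, 0, 0, 19], [-0.3, -469, 203, 40, 0, 0, 19], [-0.3, -469, 203, 40, 0, 0, 19]]]'

```text
t: 2.07
eef_pos: [0.5545, -0.1236, 0.1988]
tool_rot: [0.0, 0.808, 0.59, 0.0]
contact_force: [0.2, 1.4, -0.0]
gripper_width: 0.349
grasp_force: 0.0
```

```bash
python3 - <<'E'
from h import *
print(go([.591,-.2116,.12],-18.3))
E
```

```text
[-73.0, 62.0, 79.0, 0.0, -0.0, 0.6]
```

Request:
step_arm --increments '[[[-0.3, -73, 62, 40, 0, 0, 0.6], [-0.3, -73, 62, 50, 0, 0, 0.6], [-0.3, -73, 62, 60, 0, 0, 0.6], [-0.3, -73, 62, 85, 0, 0, 0.6], [-0.3, -73, 62, 110, 0, 0, 0.6], [-0.3, -73, 62, 130, 0, 0, 0.6], [-0.3, -73, 62, 149, 0, 0, 0.6], [-0.3, -73, 62, 149, 0, 0, 0.6], [-1, -73, 62, 149, 0, 0, 0.6], [-1, -73, 62, 149, 0, 0, 0.6]]]'

```text
t: 2.9
eef_pos: [0.5913, -0.2106, 0.0508]
tool_rot: [0.001, 0.811, 0.585, 0.0]
contact_force: [3.4, -0.9, -10.8]
gripper_width: 0.105
grasp_force: 58.2
```

Request:
step_arm --increments '[[[-1, 0, 0, 0, 0, 0, 0], [-1, 0, 0, 0, 0, 0, 0], [-1, 0, 0, 0, 0, 0, 0]]]'

```text
t: 3.15
eef_pos: [0.591, -0.2105, 0.0507]
tool_rot: [0.001, 0.811, 0.585, 0.0]
contact_force: [0.2, -0.3, -1.5]
gripper_width: 0.102
grasp_force: 58.8
```

```bash
python3 - <<'E'
from h import *
print(go([.591-.19*.9494,-.2116+.19*.314,.05],-18.3))
E
```

```text
[-1.0, -190.0, 0.0, 0.1, -0.0, -0.1]
```

Request:
step_arm --increments '[[[-1, 0, -20, 0, 0, 0, 0], [-1, 0, -40, 0, 0, 0, 0], [-1, 0, -65, 0, 0, 0, 0], [-1, 0, -90, 0, 0, 0, 0], [-1, 0, -115, 0, 0, 0, 0], [-1, 0, -140, 0, 0, 0, 0], [-1, 0, -165, 0, 0, 0, 0], [-1, 0, -180, 0, 0, 0, 0], [-1, 0, -189, 0, 0, 0, 0], [-1, 0, -189, 0, 0, 0, 0]]]'

```text
t: 3.98
eef_pos: [0.4212, -0.1544, 0.0525]
tool_rot: [0.01, 0.811, 0.585, 0.006]
contact_force: [20.6, -10.7, -23.0]
gripper_width: 0.104
grasp_force: 60.5
```

Request:
step_arm --increments '[[[-0.3, 0, 0, 0, 0, 0, 0], [-0.3, 0, 0, 0, 0, 0, 0], [-0.3, 0, 0, 0, 0, 0, 0], [-0.3, 0, 0, -40, 0, 0, 0], [-0.3, 0, 0, -80, 0, 0, 0], [-0.3, 0, 0, -120, 0, 0, 0], [-0.3, 0, 0, -160, 0, 0, 0], [0.8, 0, 150, -180, 0, 0, 40], [0.8, 0, 150, -180, 0, 0, 40], [0.8, 0, 150, -180, 0, 0, 40]]]'

```text
t: 4.82
eef_pos: [0.5304, -0.1889, 0.2294]
tool_rot: [-0.001, 0.907, 0.422, 0.004]
contact_force: [0.1, 0.4, 0.8]
gripper_width: 0.766
grasp_force: 0.0
```

```bash
python3 - <<'E'
from meas import *
c=cam("top","pics/top1.png")
im=cv2.cvtColor(c["image"],cv2.COLOR_RGB2BGR)
cv2.imwrite("pics/c3.png",cv2.resize(im[90:330,320:560],None,fx=2.5,fy=2.5,interpolation=cv2.INTER_CUBIC))
E
```

```text
(no output)
```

View pics/c3.png

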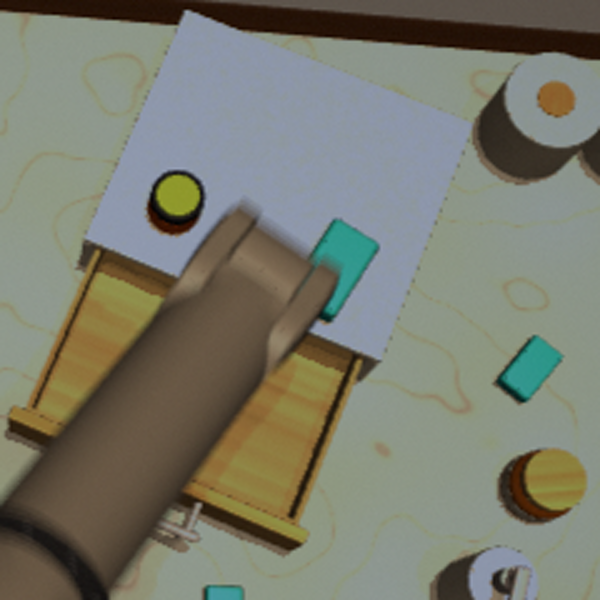

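The crop shows the drawer out, with its front panel from about (10,410) to (305,540). The pot and case are still on top, and the arm covers the middle.

```bash
cat >> h.py <<'E'
U=np.array([.647,-.231]); YU=-18.3; a_=np.radians(YU); UX=np.array([np.cos(a_),np.sin(a_)]); UY=np.array([-UX[1],UX[0]])
def tou(P): d=np.array(P)[:2]-U; return np.array([d@UX,d@UY])
def fromu(x,y): return U+x*UX+y*UY
E
python3 - <<'E'
from meas import *
c=cam("top")
P=lambda u,v,z:tou(ray(c,320+u/2.5,90+v/2.5,z)).round(4)
print("panel front",P(10,422,.086),P(300,549,.086)); print("panel back",P(35,408,.086),P(293,517,.086),P(215,485,.086))
print("floor",P(298,515,.075),P(358,360,.075)) ; print("bar",P(192,537,.067))
b,Q=blob(c,"turq",(430,170,475,220),.127); r=cv2.minAreaRect((Q*1000).astype(np.float32)); print(r)
pc=ray(c,320+178/2.5,90+197/2.5,.14); print("pot",pc,tou(pc))
cc=np.array([.6826,-.3275]); print("case u",tou(cc)); print(go([.6826,-.3275,.2],61.5))
print(bot.get_obs()["q"])
E
```

```text
panel front [-0.2083  0.1612] [-0.2117 -0.1579]
panel back [-0.1847  0.1435] [-0.1844 -0.1398] [-0.1854 -0.0555]
floor [-0.1783 -0.145 ] [-0.0022 -0.1441]
bar [-0.2407 -0.055 ]
((682.5007934570312, -327.6792297363281), (52.86209487915039, 92.35965728759766), 62.056209564208984)
pot [ 0.73783437 -0.16367511  0.14      ] [0.06510096 0.09244128]
case u [ 0.06409982 -0.08044143]
[-10.0, 202.0, 28.0, 0.2, -0.1, 78.6]
[-0.39941079  0.38554824  0.81548958  1.86575638 -0.32366674  1.02452899
 -0.14727833]
```

Request:
step_arm --increments '[[[0.8, -10, 202, 28, 0, 0, 78], [0.8, -10, 202, 28, 0, 0, 78], [0.8, -10, 202, 28, 0, 0, 78], [0.8, -10, 202, 28, 0, 0, 78], [0.8, -10, 202, 28, 0, 0, 78], [0.8, -10, 202, 28, 0, 0, 78], [0.8, -10, 202, 28, 0, 0, 78], [0.8, -10, 202, 28, 0, 0, 78], [0.8, -10, 202, 28, 0, 0, 78], [0.8, -10, 202, 28, 0, 0, 78]]]'

```text
t: 5.75
eef_pos: [0.6764, -0.3267, 0.1977]
tool_rot: [-0.001, 0.982, -0.19, -0.001]
contact_force: [-0.3, 0.0, -0.5]
gripper_width: 0.901
grasp_force: 0.0
```

```bash
python3 - <<'E'
from h import *
print(go([.6826,-.3275,.099],61.8)); print(bot.get_obs()["q"])
E
```

```text
[6.0, -1.0, 99.0, -0.0, 0.1, 6.3]
[-0.17557207  0.84596194  0.99886545  1.41732822 -0.7199738   1.26913588
 -1.07136366]
```

Request:
step_arm --increments '[[[0.8, 6, -1, 20, 0, 0, 6.3], [0.8, 6, -1, 55, 0, 0, 6.3], [0.8, 6, -1, 85, 0, 0, 6.3], [0.8, 6, -1, 98, 0, 0, 6.3], [0.8, 6, -1, 98, 0, 0, 6.3], [-1, 6, -1, 98, 0, 0, 6.3], [-1, 6, -1, 98, 0, 0, 6.3], [-1, 6, -1, 98, 0, 0, 6.3], [-1, 6, -1, 98, 0, 0, 6.3], [-1, 6, -1, 98, 0, 0, 6.3]]]' --force 40

```text
t: 6.58
eef_pos: [0.6842, -0.3291, 0.1028]
tool_rot: [0.0, 0.971, -0.24, 0.002]
contact_force: [-0.3, 0.0, 6.6]
gripper_width: 0.634
grasp_force: 45.5
```

```bash
python3 - <<'E'
from h import *
p=fromu(-.120,-.085); print(p,go([*p,.17],71.7)); print(bot.get_obs()["q"])
E
```

```text
[ 0.50637958 -0.27402207] [-183.0, 34.0, -68.0, 0.0, -0.2, -9.5]
[-0.15766631  0.94918225  0.9520935   1.46865679 -0.81397759  1.14574422
 -1.11910865]
```

Request:
step_arm --increments '[[[-1, 0, 0, -40, 0, 0, 0], [-1, 0, 0, -68, 0, 0, 0], [-1, -30, 5, -68, 0, 0, -5], [-1, -65, 12, -68, 0, 0, -9.5], [-1, -100, 20, -68, 0, 0, -9.5], [-1, -140, 30, -68, 0, 0, -9.5], [-1, -170, 34, -68, 0, 0, -9.5], [-1, -183, 34, -68, 0, 0, -9.5], [-1, -183, 34, -68, 0, 0, -9.5], [-1, -183, 34, -68, 0, 0, -9.5]]]'

```text
t: 7.42
eef_pos: [0.5059, -0.2726, 0.1689]
tool_rot: [-0.001, 0.987, -0.159, 0.001]
contact_force: [1.6, 0.1, -0.6]
gripper_width: 0.636
grasp_force: 44.7
```

```bash
python3 - <<'E'
from h import *
p=fromu(-.120,-.085); print(p,go([*p,.029],71.7)); o=bot.get_obs(); print(o["q"],o["eef_pos"],o["gripper_width"])
E
```

```text
[ 0.50637958 -0.27402207] [1.0, 1.0, 140.0, -0.1, -0.1, 0.0]
[-0.37523932  0.61794039  1.08326436  1.90916294 -0.64828263  1.0159646
 -0.89191029] [ 0.50594745 -0.27259646  0.16892739] 0.6355279120625194
```

Request:
step_arm --increments '[[[-1, 1, 1, 35, 0, 0, 0], [-1, 1, 1, 70, 0, 0, 0], [-1, 1, 1, 100, 0, 0, 0], [-1, 1, 1, 125, 0, 0, 0], [-1, 1, 1, 138, 0, 0, 0], [-1, 1, 1, 139, 0, 0, 0], [-1, 1, 1, 139, 0, 0, 0], [0.55, 1, 1, 139, 0, 0, 0], [0.55, 1, 1, 139, 0, 0, 0], [0.55, 1, 1, 139, 0, 0, 0]]]'

```text
t: 8.25
eef_pos: [0.5069, -0.2746, 0.0299]
tool_rot: [0.0, 0.987, -0.159, 0.001]
contact_force: [0.6, 0.1, -0.3]
gripper_width: 0.775
grasp_force: 0.0
```

Request:
step_arm --increments '[[[0.55, 0, 0, 0, 0, 0, 0], [0.55, 0, 0, -30, 0, 0, 0], [0.55, 0, 0, -70, 0, 0, 0], [0.55, 0, 0, -110, 0, 0, 0], [0.55, 0, 0, -150, 0, 0, 0], [0.55, 0, 0, -190, 0, 0, 0], [0.55, 0, 0, -190, 0, 0, 0]]]'

```text
t: 8.83
eef_pos: [0.5089, -0.2773, 0.2268]
tool_rot: [0.001, 0.987, -0.159, 0.005]
contact_force: [0.1, -1.8, 0.6]
gripper_width: 0.776
grasp_force: 0.0
```

```bash
python3 - <<'E'
from h import *
print(go([.738,-.163,.215],71.7)); o=bot.get_obs(); print(o["q"],o["eef_pos"],o["gripper_width"])
E
```

```text
[181.0, -181.0, 14.0, 0.1, -0.6, -0.0]
[-0.42267566  0.55940434  1.15733375  1.85159224 -0.57794179  1.10589147
 -0.94191038] [ 0.50886153 -0.27733714  0.22676558] 0.776225609323502
```

Request:
step_arm --increments '[[[0.85, 181, -181, 14, 0, 0, 0], [0.85, 181, -181, 14, 0, 0, 0], [0.85, 181, -181, 14, 0, 0, 0], [0.85, 181, -181, 14, 0, 0, 0], [0.85, 181, -181, 14, 0, 0, 0], [0.85, 181, -181, 14, 0, 0, 0], [0.85, 181, -181, 14, 0, 0, 0], [0.85, 181, -181, 14, 0, 0, 0], [0.85, 181, -181, 14, 0, 0, 0]]]'

```text
t: 9.58
eef_pos: [0.7347, -0.1593, 0.205]
tool_rot: [0.0, 0.987, -0.159, -0.0]
contact_force: [-0.6, -0.1, 0.3]
gripper_width: 0.925
grasp_force: 0.0
```

```bash
python3 - <<'E'
from h import *
print(go([.738,-.163,.105],71.7)); o=bot.get_obs(); print(o["q"],o["eef_pos"],o["gripper_width"])
E
```

```text
[4.0, 2.0, 100.0, 0.1, 0.0, 0.0]
[-0.41782094  0.84613643  1.0151666   1.41053934 -0.72422251  1.28287751
 -1.24277676] [ 0.73468144 -0.15926587  0.20495501] 0.924921020550426
```

Request:
step_arm --increments '[[[0.85, 4, 2, 30, 0, 0, 0], [0.85, 4, 2, 65, 0, 0, 0], [0.85, 4, 2, 90, 0, 0, 0], [0.85, 4, 2, 99, 0, 0, 0], [0.85, 4, 2, 99, 0, 0, 0], [-1, 4, 2, 99, 0, 0, 0], [-1, 4, 2, 99, 0, 0, 0], [-1, 4, 2, 99, 0, 0, 0], [-1, 4, 2, 99, 0, 0, 0], [-1, 4, 2, 99, 0, 0, 0]]]'

```text
t: 10.42
eef_pos: [0.7391, -0.1634, 0.1093]
tool_rot: [0.0, 0.987, -0.159, 0.002]
contact_force: [-1.2, 0.6, 6.5]
gripper_width: 0.644
grasp_force: 43.3
```

```bash
python3 - <<'E'
from h import *
p=fromu(-.035,-.085);print(p,go([*p,.18],71.7)); o=bot.get_obs(); print(o["eef_pos"],o["gripper_width"])
E
```

```text
[ 0.58708075 -0.30071143] [-101.0, 178.0, -71.0, 0.0, -0.2, -0.0]
[ 0.73913578 -0.16341901  0.10930924] 0.6444316514534679
```

Request:
step_arm --increments '[[[-1, 0, 0, -40, 0, 0, 0], [-1, 0, 0, -75, 0, 0, 0], [-1, -15, 25, -75, 0, 0, 0], [-1, -34, 60, -75, 0, 0, 0], [-1, -53, 95, -75, 0, 0, 0], [-1, -73, 130, -75, 0, 0, 0], [-1, -90, 160, -75, 0, 0, 0], [-1, -101, 178, -75, 0, 0, 0], [-1, -101, 178, -75, 0, 0, 0], [-1, -101, 178, -75, 0, 0, 0]]]'

```text
t: 11.25
eef_pos: [0.5852, -0.3011, 0.1824]
tool_rot: [-0.0, 0.987, -0.161, 0.001]
contact_force: [0.6, 0.7, -1.6]
gripper_width: 0.64
grasp_force: 43.4
```

```bash
python3 - <<'E'
from h import *
p=fromu(-.035,-.085);print(p,go([*p,.037],71.7)); o=bot.get_obs(); print(o["eef_pos"],o["gripper_width"])
E
```

```text
[ 0.58708075 -0.30071143] [1.0, -1.0, 145.0, -0.0, -0.1, -0.2]
[ 0.58520546 -0.30110912  0.18239938] 0.6400082109109564
```

Request:
step_arm --increments '[[[-1, 0, -1, 35, 0, 0, 0], [-1, 0, -1, 70, 0, 0, 0], [-1, 0, -1, 105, 0, 0, 0], [-1, 0, -1, 130, 0, 0, 0], [-1, 0, -1, 143, 0, 0, 0], [-1, 0, -1, 144, 0, 0, 0], [-1, 0, -1, 144, 0, 0, 0], [0.55, 0, -1, 144, 0, 0, 0], [0.55, 0, -1, 144, 0, 0, 0], [0.55, 0, -1, 144, 0, 0, 0]]]'

```text
t: 12.08
eef_pos: [0.5874, -0.299, 0.0384]
tool_rot: [0.0, 0.987, -0.159, 0.001]
contact_force: [0.0, -0.2, 0.4]
gripper_width: 0.774
grasp_force: 0.0
```

Request:
step_arm --increments '[[[0.55, 0, 0, 0, 0, 0, 0], [0.55, 0, 0, -30, 0, 0, 0], [0.55, 0, 0, -70, 0, 0, 0], [0.55, 0, 0, -110, 0, 0, 0], [0.55, 0, 0, -150, 0, 0, 0], [0.55, 0, 0, -190, 0, 0, 0], [0, 0, 0, -200, 0, 0, 0]]]'

```text
t: 12.67
eef_pos: [0.5882, -0.3013, 0.2446]
tool_rot: [0.001, 0.987, -0.159, 0.004]
contact_force: [0.7, -0.5, 0.0]
gripper_width: 0.653
grasp_force: 0.0
```

```bash
python3 - <<'E'
from meas import *
c=cam("top","pics/top2.png")
for col,box in dict(navy=(130,225,195,285),pink=(210,205,275,265),green=(170,245,230,305)).items():
    o,y,L,w,p=brush(c,col,box); print(col,o.round(4),round(y,1),L.round(3),w.round(3))
print(go([.45,.15,.25],141)); o=bot.get_obs(); print(o["q"])
E
```

```text
navy [0.4992 0.4456] 51.4 0.14 0.035
pink [0.5781 0.2409] 52.2 0.095 0.038
green [0.4565 0.3357] 51.0 0.121 0.037
[-273.0, -385.0, -9.0, 0.4, -0.4, -69.3]
[-0.30894918  0.67063609  1.09161191  1.63260342 -0.6295691   1.22170812
 -0.97593978]
```

View pics/top2.png

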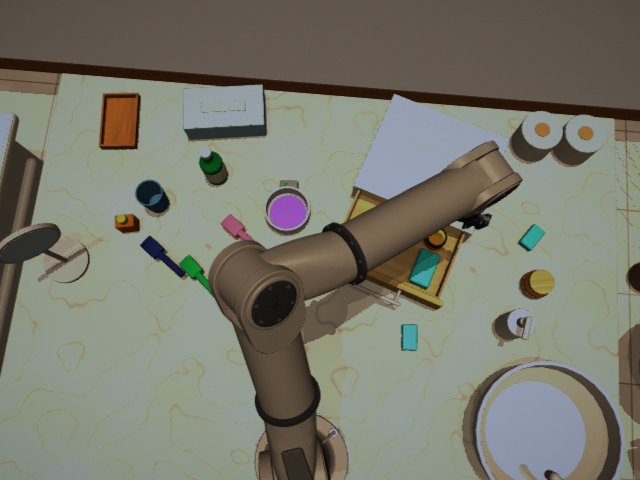

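The picture shows the pot at (437,238) and the case at (425,268), both lying in the drawer. The brushes have not moved: navy head (152,246), green head (191,266), pink head (234,225).

Request:
step_arm --increments '[[[0, -273, -385, 0, 0, 0, -70], [0, -273, -385, 0, 0, 0, -70], [0, -273, -385, 0, 0, 0, -70], [0, -273, -385, 0, 0, 0, -70], [0, -273, -385, 0, 0, 0, -70], [0, -273, -385, 0, 0, 0, -70], [0, -273, -385, 0, 0, 0, -70], [0, -273, -385, 0, 0, 0, -70], [0, -273, -385, 0, 0, 0, -70], [0, -273, -385, 0, 0, 0, -70]]]'

```text
t: 13.55
eef_pos: [0.4629, 0.1015, 0.237]
tool_rot: [-0.0, 0.898, 0.439, 0.0]
contact_force: [1.3, 1.0, 0.2]
gripper_width: 0.503
grasp_force: 0.0
```

```bash
python3 - <<'E'
from h import *
print(go([.4617,.3988,.15],141.3)); o=bot.get_obs(); print(o["q"])
E
```

```text
[234.0, -184.0, 87.0, -0.0, -0.0, 0.8]
[-1.22865608  0.19469058  1.01744361  2.0587582  -0.19948101  0.98885412
 -0.77098333]
```

Request:
step_arm --increments '[[[-0.15, 235, -183, 20, 0, 0, 0.8], [-0.15, 235, -183, 20, 0, 0, 0.8], [-0.15, 235, -183, 20, 0, 0, 0.8], [-0.15, 235, -183, 20, 0, 0, 0.8], [-0.15, 235, -183, 20, 0, 0, 0.8], [-0.15, 235, -183, 20, 0, 0, 0.8], [-0.15, 235, -183, 20, 0, 0, 0.8], [-0.15, 235, -183, 80, 0, 0, 0.8], [-0.15, 235, -183, 100, 0, 0, 0.8], [-0.15, 235, -183, 100, 0, 0, 0.8]]]' --force 80

```text
t: 14.38
eef_pos: [0.4614, 0.3961, 0.1298]
tool_rot: [0.002, 0.902, 0.431, -0.006]
contact_force: [-1.7, -1.1, -0.9]
gripper_width: 0.423
grasp_force: 0.0
```

```bash
python3 - <<'E'
from meas import *
d=np.array([.625,.780]); p=np.array([.4992,.4456])-.058*d
print(go([*p,.022],141.3)); o=bot.get_obs(); print(o["q"])
E
```

```text
[6.0, -1.0, 108.0, -0.1, 0.7, -0.2]
[-1.35815096  0.60233139  0.76721134  1.83911163 -0.51372977  0.92367913
 -1.03313838]
```

Request:
step_arm --increments '[[[-0.15, 4, -1, 30, 0, 0, 0], [-0.15, 4, -1, 65, 0, 0, 0], [-0.15, 4, -1, 90, 0, 0, 0], [-0.15, 4, -1, 105, 0, 0, 0], [-0.15, 4, -1, 107, 0, 0, 0], [-0.15, 4, -1, 107, 0, 0, 0], [-1, 4, -1, 107, 0, 0, 0], [-1, 4, -1, 107, 0, 0, 0], [-1, 4, -1, 107, 0, 0, 0], [-1, 4, -1, 107, 0, 0, 0]]]'

```text
t: 15.22
eef_pos: [0.4694, 0.4019, 0.0325]
tool_rot: [-0.001, 0.903, 0.43, 0.001]
contact_force: [-0.9, -1.7, 7.3]
gripper_width: 0.185
grasp_force: 80.5
```

```bash
python3 - <<'E'
from meas import *
o=bot.get_obs(); e=o["eef_pos"]; d=np.array([.625,.780]); off=np.array([.4992,.4456])-e[:2]
print("org from tcp along/lat",off@d, off@[-.78,.625], o["gripper_width"],o["grasp_force"])
q=np.array([.634,.0965])-off
print(go([*q,.15],141.3))
E
```

```text
org from tcp along/lat 0.052762433580312025 0.004069278578714593 0.1846357407552852 80.45035600662231
[-185.0, 325.0, -118.0, 0.0, -0.2, -0.4]
```

Request:
step_arm --increments '[[[-0.15, 0, 4, 0, 0, 0, 0], [-0.15, 0, 4, 0, 0, 0, 0], [-0.15, 0, 4, 5, 0, 0, 0], [-0.15, 0, 4, 10, 0, 0, 0], [-0.15, 0, 4, 10, 0, 0, 0], [-1, 0, 4, 10, 0, 0, 0], [-1, 0, 4, 10, 0, 0, 0], [-1, 0, 4, 10, 0, 0, 0], [-1, 0, 4, 10, 0, 0, 0]]]'

```text
t: 15.97
eef_pos: [0.4712, 0.3987, 0.0203]
tool_rot: [0.0, 0.903, 0.43, -0.0]
contact_force: [0.3, -0.8, -0.2]
gripper_width: 0.194
grasp_force: 77.7
```

```bash
python3 - <<'E'
from meas import *
c=cam("top"); print(brush(c,"navy",(130,225,195,285)))
o=bot.get_obs(); e=o["eef_pos"]; d=np.array([.625,.780]); off=np.array([.4992,.4456])-e[:2]
print("org from tcp along/lat",off@d, off@[-.78,.625], o["gripper_width"],o["grasp_force"])
q=np.array([.634,.0965])-off
print(go([*q,.15],141.3))
E
```

```text
(array([0.42963229, 0.34879866]), np.float32(51.284134), np.float64(0.019185561177383015), np.float64(0.01456193483502588), array([179.7826087 , 272.47826087]))
org from tcp along/lat 0.05408084453715029 0.007453792964063309 0.19711960058210912 77.72762417793274
[-186.0, 325.0, -130.0, 0.0, 0.0, -0.4]
```

Request:
step_arm --increments '[[[-1, 0, 0, -40, 0, 0, 0], [-1, 0, 0, -80, 0, 0, 0], [-1, 0, 0, -120, 0, 0, 0], [-1, -30, 40, -125, 0, 0, 0], [-1, -50, 75, -125, 0, 0, 0], [-1, -70, 110, -125, 0, 0, 0], [-1, -90, 145, -125, 0, 0, 0], [-1, -110, 180, -125, 0, 0, 0], [-1, -130, 215, -125, 0, 0, 0], [-1, -145, 245, -125, 0, 0, 0]]]'

```text
t: 16.85
eef_pos: [0.5703, 0.1283, 0.1456]
tool_rot: [0.0, 0.903, 0.429, 0.0]
contact_force: [0.5, 1.3, -0.9]
gripper_width: 0.197
grasp_force: 78.2
```

```bash
python3 - <<'E'
from meas import *
print(go([.600,.054,.14],141.3)); o=bot.get_obs(); print(o["q"],o["gripper_width"])
E
```

```text
[-39.0, 70.0, 6.0, 0.0, 0.0, -0.5]
[-0.90948312  0.53865397  0.79070898  1.89540313 -0.4807578   0.90711771
 -0.56820559] 0.19701157007642373
```

Request:
step_arm --increments '[[[-1, -18, 33, 0, 0, 0, 0], [-1, -35, 62, 0, 0, 0, 0], [-1, -39, 70, 0, 0, 0, 0], [-1, -39, 70, 0, 0, 0, 0], [-1, -39, 70, 0, 0, 0, 0]]]'

```text
t: 17.27
eef_pos: [0.5996, 0.0572, 0.1452]
tool_rot: [-0.0, 0.903, 0.429, -0.0]
contact_force: [-0.8, 1.0, -1.1]
gripper_width: 0.194
grasp_force: 78.2
```

```bash
python3 - <<'E'
from meas import *
s=cam("side"); cv2.imwrite("pics/c4.png",cv2.resize(cv2.cvtColor(s["image"],cv2.COLOR_RGB2BGR)[130:290,230:430],None,fx=3,fy=3,interpolation=cv2.INTER_CUBIC))
print(go([.600,.054,.060],141.3))
E
```

```text
[-3.0, 4.0, 85.0, -0.1, -0.0, -0.3]
```

View pics/c4.png

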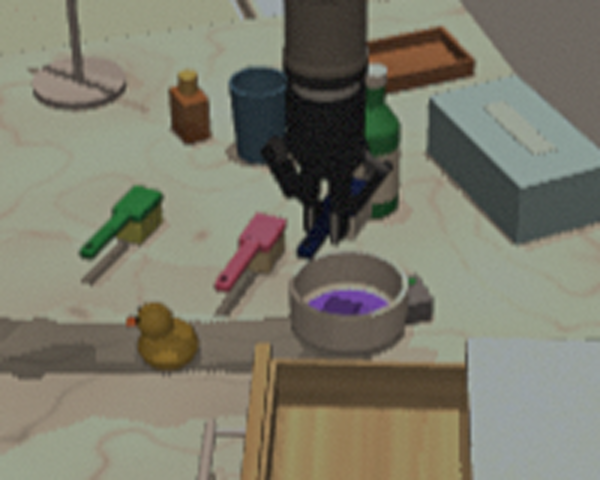

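The crop shows the navy brush held level at about (340,215), above the bowl at (345,300). The green and pink brushes lie untouched.

Request:
step_arm --increments '[[[-1, -3, 4, 30, 0, 0, 0], [-1, -3, 4, 60, 0, 0, 0], [-1, -3, 4, 78, 0, 0, 0], [-1, -3, 4, 85, 0, 0, 0], [-1, -3, 4, 85, 0, 0, 0], [-1, -3, 4, 85, 0, 0, 0], [-1, -3, 4, 85, 0, 0, 0], [-1, -3, 4, 85, 0, 0, 0], [-1, -3, 4, 85, 0, 0, 0], [-1, -3, 4, 85, 0, 0, 0]]]'

```text
t: 18.15
eef_pos: [0.6014, 0.0526, 0.0611]
tool_rot: [0.0, 0.903, 0.43, 0.001]
contact_force: [0.6, 0.1, -0.3]
gripper_width: 0.196
grasp_force: 78.2
```

Request:
step_arm --increments '[[[-1, 0, 0, 0, 0, 0, 0], [-1, 0, 0, 0, 0, 0, 0], [-1, 0, 0, 0, 0, 0, 0], [-1, 0, 0, 0, 0, 0, 0], [-1, 0, 0, 0, 0, 0, 0], [-1, 0, 0, -40, 0, 0, 0], [-1, 0, 0, -80, 0, 0, 0], [-1, 0, 0, -120, 0, 0, 0], [-1, 0, 0, -120, 0, 0, 0]]]'

```text
t: 18.9
eef_pos: [0.6054, 0.0515, 0.1877]
tool_rot: [0.002, 0.903, 0.429, 0.006]
contact_force: [1.5, -0.9, -0.8]
gripper_width: 0.192
grasp_force: 78.3
```

```bash
python3 - <<'E'
from meas import *
c=cam("top"); 
for z in (.16,): 
    o,y,L,w,p=brush(c,"navy",(240,160,350,280),z); print(o,y,L,w,p)
for y in (-.01,.045,.10):
    q=fromu(-.055-.054,y); print(y,q.round(4),go([*q,.17],71.7))
o=bot.get_obs();print(o["eef_pos"],o["q"],o["gripper_width"])
E
```

```text
[0.59904384 0.0311097 ] -130.78903 0.043016984841783124 0.015969336188792038 [311.91428571 214.31428571]
-0.01 [ 0.5404 -0.2063] [-241.0, 114.0, 14.0, 0.0, -0.5, 69.2]
0.045 [ 0.5576 -0.1541] [-189.0, 94.0, 14.0, 0.0, -0.5, 69.2]
0.1 [ 0.5749 -0.1018] [-138.0, 75.0, 14.0, 0.0, -0.5, 69.2]
[0.60377402 0.05208612 0.18445824] [-0.78017947  0.5215523   0.8174842   1.81909628 -0.45181744  0.98900396
 -0.45907622] 0.1945892992201946
```

Request:
step_arm --increments '[[[-1, -2, 0, 35, 0, 0, 0], [-1, -2, 0, 70, 0, 0, 0], [-1, -2, 0, 100, 0, 0, 0], [-1, -2, 0, 121, 0, 0, 0], [-1, -2, 0, 123, 0, 0, 0], [-1, -2, 0, 123, 0, 0, 0], [-1, -2, 0, 123, 0, 0, 0], [-1, -2, 0, 123, 0, 0, 0], [-1, -2, 0, 123, 0, 0, 0], [-1, -2, 0, 123, 0, 0, 0]]]'

```text
t: 19.78
eef_pos: [0.5995, 0.0509, 0.057]
tool_rot: [0.0, 0.903, 0.43, -0.0]
contact_force: [0.4, 0.4, -0.8]
gripper_width: 0.193
grasp_force: 78.2
```

Request:
step_arm --increments '[[[-1, 0, 0, 0, 0, 0, 0], [-1, 0, 0, 0, 0, 0, 0], [-1, 0, 0, 0, 0, 0, 0], [-1, 0, 0, 0, 0, 0, 0], [-1, 0, 0, 0, 0, 0, 0], [-1, 0, 0, -40, 0, 0, 0], [-1, 0, 0, -80, 0, 0, 0], [-1, 0, 0, -110, 0, 0, 0], [-1, 0, 0, -110, 0, 0, 0]]]'

```text
t: 20.53
eef_pos: [0.6035, 0.0502, 0.1735]
tool_rot: [0.001, 0.903, 0.429, 0.005]
contact_force: [0.8, -0.2, -0.7]
gripper_width: 0.195
grasp_force: 78.3
```

```bash
python3 - <<'E'
from meas import *
q=fromu(-.055-.054,-.01); print(q.round(4),go([*q,.17],71.7))
E
```

```text
[ 0.5404 -0.2063] [-239.0, 113.0, 2.0, 0.1, -0.6, 69.2]
```

Request:
step_arm --increments '[[[-1, -40, 19, 0, 0, 0, 7], [-1, -70, 33, 0, 0, 0, 14], [-1, -100, 47, 0, 0, 0, 21], [-1, -130, 61, 0, 0, 0, 28], [-1, -160, 75, 0, 0, 0, 35], [-1, -190, 89, 0, 0, 0, 42], [-1, -215, 101, 0, 0, 0, 49], [-1, -239, 113, 0, 0, 0, 56], [-1, -239, 113, 0, 0, 0, 63], [-1, -239, 113, 0, 0, 0, 69.2]]]'

```text
t: 21.37
eef_pos: [0.5356, -0.2082, 0.1673]
tool_rot: [0.0, 0.986, -0.164, 0.0]
contact_force: [0.8, -0.1, -0.3]
gripper_width: 0.195
grasp_force: 78.3
```

Request:
step_arm --increments '[[[-1, 0, 0, 0, 0, 0, 0], [-1, 0, 0, 0, 0, 0, 0]]]'

```text
t: 21.53
eef_pos: [0.5365, -0.2057, 0.1668]
tool_rot: [0.0, 0.988, -0.157, -0.0]
contact_force: [-0.0, 0.1, -1.4]
gripper_width: 0.199
grasp_force: 78.3
```

```bash
python3 - <<'E'
from meas import *
q=fromu(-.055-.054,-.01); print(q.round(4),go([*q,.043],71.7),bot.get_obs()["q"])
E
```

```text
[ 0.5404 -0.2063] [4.0, -1.0, 124.0, 0.0, 0.0, 0.2] [-0.51719586  0.64236236  1.11310964  1.91044887 -0.67729465  1.02855328
 -0.99065112]
```

Request:
step_arm --increments '[[[-1, 3, -1, 35, 0, 0, 0], [-1, 3, -1, 70, 0, 0, 0], [-1, 3, -1, 100, 0, 0, 0], [-1, 3, -1, 120, 0, 0, 0], [-1, 3, -1, 124, 0, 0, 0], [-1, 3, -1, 124, 0, 0, 0], [-1, 3, -1, 124, 0, 0, 0], [-0.25, 3, -1, 124, 0, 0, 0], [-0.25, 3, -1, 124, 0, 0, 0], [-0.25, 3, -1, 124, 0, 0, 0]]]'

```text
t: 22.37
eef_pos: [0.5403, -0.2059, 0.0441]
tool_rot: [0.0, 0.987, -0.159, 0.001]
contact_force: [0.5, 0.6, -0.3]
gripper_width: 0.375
grasp_force: 0.0
```

Request:
step_arm --increments '[[[-0.25, 0, 0, -35, 0, 0, 0], [-0.25, 0, 0, -75, 0, 0, 0], [-0.25, 0, 0, -115, 0, 0, 0], [-0.25, 0, 0, -155, 0, 0, 0], [-0.25, -30, -30, -190, 0, 0, -7], [-0.25, -50, -60, -190, 0, 0, -14], [-0.25, -70, -90, -190, 0, 0, -21], [-0.25, -80, -120, -190, 0, 0, -28], [-0.25, -90, -155, -190, 0, 0, -35], [-0.25, -100, -190, -190, 0, 0, -42]]]'

```text
t: 23.2
eef_pos: [0.504, 0.0075, 0.2339]
tool_rot: [-0.001, 0.978, 0.208, 0.001]
contact_force: [1.7, -0.4, 0.4]
gripper_width: 0.376
grasp_force: 0.0
```

```bash
python3 - <<'E'
from meas import *
c=cam("top","pics/top3.png")
for col,box in dict(pink=(210,205,275,265),green=(170,245,230,305)).items():
    o,y,L,w,p=brush(c,col,box); print(col,o.round(4),round(y,1),L.round(3),w.round(3))
o=bot.get_obs();print(o["eef_pos"],o["q"]); cv2.imwrite("pics/c5.png",cv2.resize(cv2.cvtColor(c["image"],cv2.COLOR_RGB2BGR)[170:330,180:500],None,fx=2.4,fy=2.4))
E
```

```text
pink [0.5783 0.2413] 53.8 0.134 0.037
green [0.4566 0.3357] 51.0 0.139 0.037
[0.5049467 0.0157943 0.233229 ] [-1.07507163  0.35890234  1.16378099  2.00102635 -0.39099987  1.0290238
 -0.86056419]
```

View pics/c5.png

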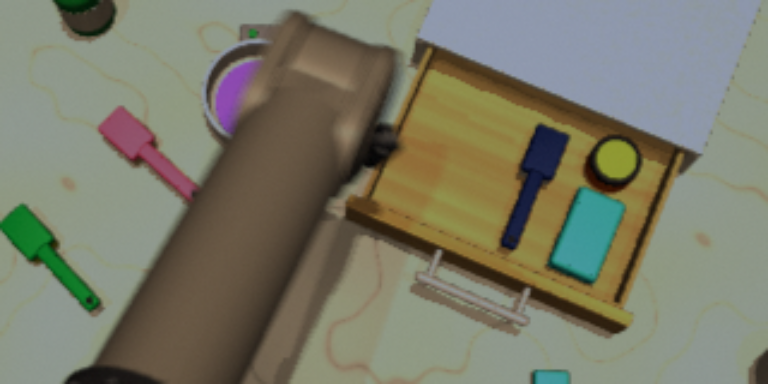

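The crop shows the navy brush lying bristles down at (535,185), the pot at (613,162) and the case at (588,235), all in the drawer. Pink is at (150,150) and green at (50,260), both unmoved.

```bash
python3 - <<'E'
from meas import *
d=np.array([.613,.790]); p=np.array([.5780,.2410])-.058*d
print(p,go([*p,.13],142.2))
E
```

```text
[0.542446 0.19518 ] [110.0, -146.0, 104.0, -0.2, -0.1, -27.2]
```

Request:
step_arm --increments '[[[-0.15, 22, -30, 20, 0, 0, -7], [-0.15, 45, -60, 40, 0, 0, -14], [-0.15, 68, -90, 60, 0, 0, -21], [-0.15, 90, -120, 80, 0, 0, -27.2], [-0.15, 110, -146, 100, 0, 0, -27.2], [-0.15, 110, -146, 104, 0, 0, -27.2], [-0.15, 110, -146, 104, 0, 0, -27.2], [-0.15, 110, -146, 104, 0, 0, -27.2]]]'

```text
t: 23.92
eef_pos: [0.5465, 0.1827, 0.1295]
tool_rot: [0.001, 0.903, 0.429, -0.0]
contact_force: [-0.6, -0.3, 0.4]
gripper_width: 0.427
grasp_force: 0.0
```

```bash
python3 - <<'E'
from meas import *
c=cam("top");o,y,L,w,p=brush(c,"pink",(210,205,275,265)); print(o,y,L)
d=np.array([.613,.790]); p=np.array([.5780,.2410])-.058*d
print(p,go([*p,.022],142.2))
E
```

```text
[0.53581998 0.1849046 ] 52.58284 0.07121342645756512
[0.542446 0.19518 ] [7.0, -12.0, 108.0, 0.1, -0.0, -1.4]
```

Request:
step_arm --increments '[[[-0.15, 7, -12, 30, 0, 0, -1.4], [-0.15, 7, -12, 65, 0, 0, -1.4], [-0.15, 7, -12, 90, 0, 0, -1.4], [-0.15, 7, -12, 105, 0, 0, -1.4], [-0.15, 7, -12, 108, 0, 0, -1.4], [-0.15, 7, -12, 108, 0, 0, -1.4], [-0.15, 7, -12, 108, 0, 0, -1.4]]]'

```text
t: 24.55
eef_pos: [0.5428, 0.196, 0.0229]
tool_rot: [0.0, 0.898, 0.44, 0.001]
contact_force: [-0.3, -0.1, 0.3]
gripper_width: 0.427
grasp_force: 0.0
```

```bash
python3 - <<'E'
from meas import *
d=np.array([.613,.790]); p=np.array([.5780,.2410])-.058*d
print(p,bot.get_obs()["eef_pos"],go([*p,.021],142.2))
s=cam("side"); cv2.imwrite("pics/c6.png",cv2.resize(cv2.cvtColor(s["image"],cv2.COLOR_RGB2BGR)[150:270,260:400],None,fx=4,fy=4,interpolation=cv2.INTER_CUBIC))
E
```

```text
[0.542446 0.19518 ] [0.54280248 0.19602387 0.02290838] [-1.0, 0.0, 2.0, 0.1, -0.1, 0.0]
```

View pics/c6.png

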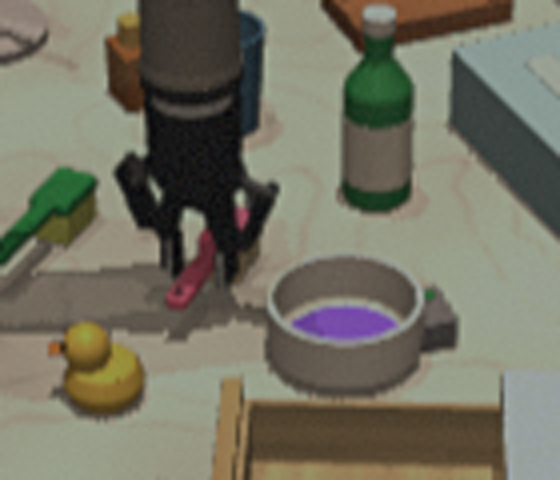

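The crop shows the fingers straddling the pink handle at about (205,265), so I grip it.

Request:
step_arm --increments '[[[-1, 0, 0, 0, 0, 0, 0], [-1, 0, 0, 0, 0, 0, 0], [-1, 0, 0, 0, 0, 0, 0], [-1, 0, 0, 0, 0, 0, 0]]]'

```text
t: 24.93
eef_pos: [0.5425, 0.1969, 0.0227]
tool_rot: [-0.0, 0.898, 0.441, 0.001]
contact_force: [-1.7, -1.4, 7.7]
gripper_width: 0.189
grasp_force: 77.7
```

```bash
python3 - <<'E'
from meas import *
d=np.array([.613,.790]); o=bot.get_obs(); print(o["eef_pos"],o["gripper_width"],o["grasp_force"])
q=np.array([.634,.0965])-.058*d; print(q,go([*q,.15],142.2))
E
```

```text
[0.54250172 0.19690258 0.02267987] 0.1886775464094281 77.69270539283752
[0.598446 0.05068 ] [-81.0, 134.0, -127.0, 0.0, -0.1, 0.1]
```

Request:
step_arm --increments '[[[-1, 0, 0, -40, 0, 0, 0], [-1, 0, 0, -80, 0, 0, 0], [-1, 0, 0, -120, 0, 0, 0], [-1, -18, 30, -127, 0, 0, 0], [-1, -38, 63, -127, 0, 0, 0], [-1, -58, 96, -127, 0, 0, 0], [-1, -75, 124, -127, 0, 0, 0], [-1, -81, 134, -127, 0, 0, 0], [-1, -81, 134, -127, 0, 0, 0], [-1, -81, 134, -127, 0, 0, 0]]]'

```text
t: 25.77
eef_pos: [0.598, 0.0506, 0.1484]
tool_rot: [-0.0, 0.898, 0.44, 0.0]
contact_force: [0.8, 1.0, -1.5]
gripper_width: 0.188
grasp_force: 78.4
```

```bash
python3 - <<'E'
from meas import *
d=np.array([.613,.790]); o=bot.get_obs(); print(o["gripper_width"],o["grasp_force"])
q=np.array([.634,.0965])-.058*d; print(q,go([*q,.059],142.2))
E
```

```text
0.1882137477329854 78.39417815208435
[0.598446 0.05068 ] [0.0, 0.0, 89.0, -0.0, -0.0, 0.0]
```

Request:
step_arm --increments '[[[-1, 0, 0, 30, 0, 0, 0], [-1, 0, 0, 60, 0, 0, 0], [-1, 0, 0, 80, 0, 0, 0], [-1, 0, 0, 89, 0, 0, 0], [-1, 0, 0, 90, 0, 0, 0], [-1, 0, 0, 90, 0, 0, 0], [-1, 0, 0, 90, 0, 0, 0], [-1, 0, 0, 90, 0, 0, 0], [-1, 0, 0, 90, 0, 0, 0], [-1, 0, 0, 90, 0, 0, 0]]]'

```text
t: 26.6
eef_pos: [0.5986, 0.0509, 0.0591]
tool_rot: [0.0, 0.898, 0.441, 0.001]
contact_force: [-0.4, 0.6, -1.7]
gripper_width: 0.193
grasp_force: 78.5
```

Request:
step_arm --increments '[[[-1, 0, 0, 0, 0, 0, 0], [-1, 0, 0, 0, 0, 0, 0], [-1, 0, 0, 0, 0, 0, 0], [-1, 0, 0, 0, 0, 0, 0], [-1, 0, 0, 0, 0, 0, 0], [-1, 0, 0, -40, 0, 0, 0], [-1, 0, 0, -80, 0, 0, 0], [-1, 0, 0, -110, 0, 0, 0], [-1, 0, 0, -110, 0, 0, 0]]]'

```text
t: 27.35
eef_pos: [0.6019, 0.05, 0.1744]
tool_rot: [0.001, 0.898, 0.44, 0.005]
contact_force: [0.6, 0.0, -1.3]
gripper_width: 0.19
grasp_force: 78.6
```

```bash
python3 - <<'E'
from meas import *
q=fromu(-.055-.058,.045); print(q.round(4),go([*q,.17],71.7))
E
```

```text
[ 0.5538 -0.1528] [-190.0, 86.0, 4.0, 0.1, -0.6, 70.6]
```

Request:
step_arm --increments '[[[-1, -30, 14, 0, 0, 0, 7], [-1, -55, 25, 0, 0, 0, 14], [-1, -80, 36, 0, 0, 0, 21], [-1, -105, 48, 0, 0, 0, 28], [-1, -130, 59, 0, 0, 0, 35], [-1, -155, 70, 0, 0, 0, 42], [-1, -175, 79, 0, 0, 0, 49], [-1, -190, 86, 0, 0, 0, 56], [-1, -190, 86, 0, 0, 0, 63], [-1, -190, 86, 0, 0, 0, 70]]]'

```text
t: 28.18
eef_pos: [0.5493, -0.1536, 0.1682]
tool_rot: [-0.0, 0.987, -0.158, 0.0]
contact_force: [-0.4, 1.2, -1.1]
gripper_width: 0.191
grasp_force: 78.4
```

Request:
step_arm --increments '[[[-1, 0, 0, 0, 0, 0, 0], [-1, 0, 0, 0, 0, 0, 0]]]'

```text
t: 28.35
eef_pos: [0.5498, -0.152, 0.1677]
tool_rot: [0.0, 0.988, -0.152, -0.0]
contact_force: [-0.2, 0.2, -1.3]
gripper_width: 0.191
grasp_force: 78.5
```

```bash
python3 - <<'E'
from meas import *
q=fromu(-.055-.058,.045); print(q.round(4),go([*q,.045],71.7))
E
```

```text
[ 0.5538 -0.1528] [4.0, -1.0, 123.0, 0.0, 0.0, 0.8]
```

Request:
step_arm --increments '[[[-1, 4, -1, 35, 0, 0, 0.8], [-1, 4, -1, 70, 0, 0, 0.8], [-1, 4, -1, 100, 0, 0, 0.8], [-1, 4, -1, 119, 0, 0, 0.8], [-1, 4, -1, 123, 0, 0, 0.8], [-1, 4, -1, 123, 0, 0, 0.8], [-1, 4, -1, 123, 0, 0, 0.8], [-0.25, 4, -1, 123, 0, 0, 0.8], [-0.25, 4, -1, 123, 0, 0, 0.8], [-0.25, 4, -1, 123, 0, 0, 0.8]]]'

```text
t: 29.18
eef_pos: [0.5545, -0.1523, 0.0459]
tool_rot: [-0.0, 0.987, -0.16, 0.0]
contact_force: [-0.3, 0.4, -0.7]
gripper_width: 0.376
grasp_force: 0.0
```

Request:
step_arm --increments '[[[-0.25, 0, 0, -35, 0, 0, 0], [-0.25, 0, 0, -75, 0, 0, 0], [-0.25, 0, 0, -115, 0, 0, 0], [-0.25, 0, 0, -155, 0, 0, 0], [-0.25, -30, -30, -190, 0, 0, -7], [-0.25, -50, -60, -190, 0, 0, -14], [-0.25, -70, -90, -190, 0, 0, -21], [-0.25, -80, -120, -190, 0, 0, -28], [-0.25, -90, -155, -190, 0, 0, -35], [-0.25, -100, -190, -190, 0, 0, -42]]]'

```text
t: 30.02
eef_pos: [0.519, 0.0612, 0.2358]
tool_rot: [-0.001, 0.978, 0.207, 0.0]
contact_force: [1.5, -0.8, 0.2]
gripper_width: 0.376
grasp_force: 0.0
```

```bash
python3 - <<'E'
from meas import *
c=cam("top")
o,y,L,w,p=brush(c,"green",(150,225,250,325)); print(o.round(4),round(y,1),L.round(3),w.round(3),p)
d=np.array([.629,.777]); p=np.array([.4570,.3363])-.058*d
print(p,go([*p,.13],141))
E
```

```text
[0.4566 0.3357] 51.0 0.089 0.037 [194.03030303 270.27272727]
[0.420518 0.291234] [3.0, -242.0, 106.0, -0.2, -0.1, -26.2]
```

Request:
step_arm --increments '[[[-0.15, 0, -30, 10, 0, 0, -7], [-0.15, 0, -65, 25, 0, 0, -14], [-0.15, 0, -100, 40, 0, 0, -21], [-0.15, 0, -135, 55, 0, 0, -26], [-0.15, 3, -170, 70, 0, 0, -26], [-0.15, 3, -205, 85, 0, 0, -26], [-0.15, 3, -235, 100, 0, 0, -26], [-0.15, 3, -242, 106, 0, 0, -26], [-0.15, 3, -242, 106, 0, 0, -26], [-0.15, 3, -242, 106, 0, 0, -26]]]'

```text
t: 30.9
eef_pos: [0.4261, 0.2819, 0.1295]
tool_rot: [0.0, 0.908, 0.419, 0.0]
contact_force: [0.4, 0.1, -0.7]
gripper_width: 0.421
grasp_force: 0.0
```

```bash
python3 - <<'E'
from meas import *
d=np.array([.629,.777]); p=np.array([.4570,.3363])-.058*d
print(p,go([*p,.022],141))
s=cam("side"); cv2.imwrite("pics/c7.png",cv2.resize(cv2.cvtColor(s["image"],cv2.COLOR_RGB2BGR)[150:350,220:480],None,fx=3,fy=3,interpolation=cv2.INTER_CUBIC))
E
```

```text
[0.420518 0.291234] [4.0, -10.0, 108.0, 0.0, 0.0, -1.5]
```

View pics/c7.png

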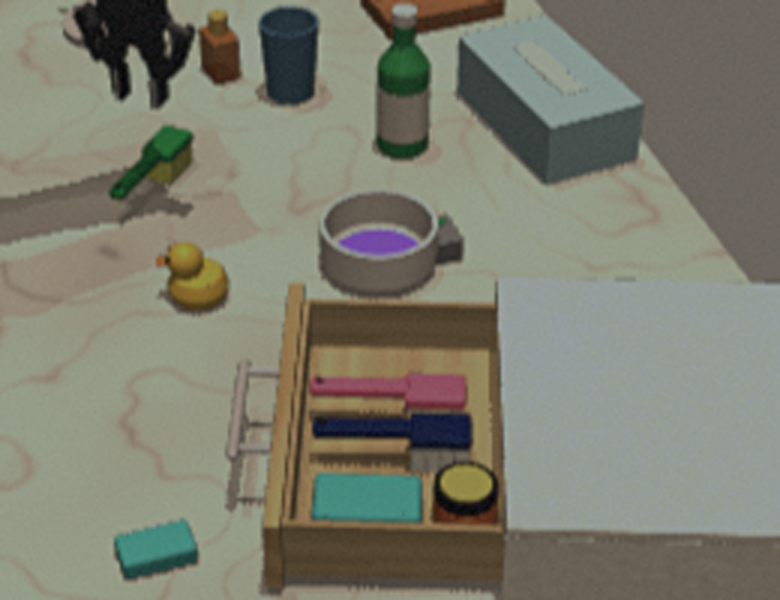

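The crop shows pink at (390,390), navy at (390,430), the case at (367,497) and the pot at (466,488), all in the drawer. Green is at (150,160), where it started.

Request:
step_arm --increments '[[[-0.15, 4, -10, 30, 0, 0, -1.5], [-0.15, 4, -10, 65, 0, 0, -1.5], [-0.15, 4, -10, 90, 0, 0, -1.5], [-0.15, 4, -10, 105, 0, 0, -1.5], [-0.15, 4, -10, 108, 0, 0, -1.5], [-0.15, 4, -10, 108, 0, 0, -1.5], [-1, 4, -10, 108, 0, 0, -1.5], [-1, 4, -10, 108, 0, 0, -1.5], [-1, 4, -10, 108, 0, 0, -1.5], [-1, 4, -10, 108, 0, 0, -1.5]]]'

```text
t: 31.78
eef_pos: [0.4221, 0.292, 0.0228]
tool_rot: [-0.0, 0.903, 0.43, 0.001]
contact_force: [-0.2, -2.5, 7.4]
gripper_width: 0.19
grasp_force: 78.1
```

```bash
python3 - <<'E'
from meas import *
d=np.array([.629,.777]); o=bot.get_obs(); e=o["eef_pos"]; print(e,o["gripper_width"],o["grasp_force"]); off=np.array([.4570,.3363])-e[:2]; print(off@d)
q=np.array([.634,.0965])-(off@d)*d; print(q,go([*q,.15],141))
E
```

```text
[0.42208203 0.29203517 0.02279477] 0.1904917552023409 78.14377069473267
0.05635717555699432
[0.59855134 0.05271047] [-74.0, 288.0, -127.0, 0.1, -0.1, -0.0]
```

Request:
step_arm --increments '[[[-1, 0, 0, -40, 0, 0, 0], [-1, 0, 0, -80, 0, 0, 0], [-1, 0, 0, -120, 0, 0, 0], [-1, -10, 38, -127, 0, 0, 0], [-1, -20, 77, -127, 0, 0, 0], [-1, -30, 116, -127, 0, 0, 0], [-1, -40, 155, -127, 0, 0, 0], [-1, -50, 194, -127, 0, 0, 0], [-1, -60, 233, -127, 0, 0, 0], [-1, -70, 272, -127, 0, 0, 0]]]'

```text
t: 32.62
eef_pos: [0.589, 0.0652, 0.149]
tool_rot: [-0.0, 0.902, 0.431, 0.001]
contact_force: [-0.4, 0.8, -1.5]
gripper_width: 0.192
grasp_force: 78.5
```

Request:
step_arm --increments '[[[-1, -4, 16, 0, 0, 0, 0], [-1, -4, 16, 0, 0, 0, 0], [-1, -4, 16, 0, 0, 0, 0]]]'

```text
t: 32.87
eef_pos: [0.5983, 0.0523, 0.1488]
tool_rot: [0.0, 0.903, 0.43, 0.0]
contact_force: [0.2, 0.1, -0.5]
gripper_width: 0.195
grasp_force: 78.5
```

```bash
python3 - <<'E'
from meas import *
d=np.array([.629,.777]); o=bot.get_obs(); print(o["gripper_width"],o["grasp_force"])
print(go([.5986,.0527,.059],141))
E
```

```text
0.19541356927309764 78.54205012321472
[0.0, -0.0, 90.0, 0.0, -0.0, -0.1]
```

Request:
step_arm --increments '[[[-1, 0, 0, 30, 0, 0, 0], [-1, 0, 0, 60, 0, 0, 0], [-1, 0, 0, 80, 0, 0, 0], [-1, 0, 0, 89, 0, 0, 0], [-1, 0, 0, 90, 0, 0, 0], [-1, 0, 0, 90, 0, 0, 0], [-1, 0, 0, 90, 0, 0, 0], [-1, 0, 0, 90, 0, 0, 0], [-1, 0, 0, 90, 0, 0, 0], [-1, 0, 0, 90, 0, 0, 0]]]'

```text
t: 33.7
eef_pos: [0.5986, 0.0536, 0.0591]
tool_rot: [0.0, 0.903, 0.431, 0.001]
contact_force: [0.3, -0.0, 0.0]
gripper_width: 0.19
grasp_force: 78.6
```

Request:
step_arm --increments '[[[-1, 0, 0, 0, 0, 0, 0], [-1, 0, 0, 0, 0, 0, 0], [-1, 0, 0, 0, 0, 0, 0], [-1, 0, 0, 0, 0, 0, 0], [-1, 0, 0, 0, 0, 0, 0], [-1, 0, 0, -40, 0, 0, 0], [-1, 0, 0, -80, 0, 0, 0], [-1, 0, 0, -110, 0, 0, 0], [-1, 0, 0, -110, 0, 0, 0]]]'

```text
t: 34.45
eef_pos: [0.6017, 0.0526, 0.1743]
tool_rot: [0.001, 0.903, 0.43, 0.005]
contact_force: [2.3, 0.4, -0.6]
gripper_width: 0.194
grasp_force: 78.7
```

```bash
python3 - <<'E'
from meas import *
q=fromu(-.055-.057,.099); print(q.round(4),go([*q,.17],71.7))
E
```

```text
[ 0.5717 -0.1018] [-139.0, 74.0, 4.0, 0.1, -0.6, 69.3]
```

Request:
step_arm --increments '[[[-1, -25, 13, 0, 0, 0, 7], [-1, -45, 24, 0, 0, 0, 14], [-1, -65, 35, 0, 0, 0, 21], [-1, -85, 45, 0, 0, 0, 28], [-1, -105, 56, 0, 0, 0, 35], [-1, -120, 64, 0, 0, 0, 42], [-1, -139, 74, 0, 0, 0, 49], [-1, -139, 74, 0, 0, 0, 56], [-1, -139, 74, 0, 0, 0, 63], [-1, -139, 74, 0, 0, 0, 69.2]]]'

```text
t: 35.28
eef_pos: [0.5678, -0.1016, 0.1679]
tool_rot: [-0.0, 0.987, -0.162, -0.0]
contact_force: [1.2, 0.3, -0.7]
gripper_width: 0.19
grasp_force: 78.5
```

Request:
step_arm --increments '[[[-1, 0, 0, 0, 0, 0, 0], [-1, 0, 0, 0, 0, 0, 0]]]'

```text
t: 35.45
eef_pos: [0.5679, -0.1011, 0.1677]
tool_rot: [0.0, 0.988, -0.156, -0.0]
contact_force: [-0.7, -0.4, -0.7]
gripper_width: 0.193
grasp_force: 78.6
```

```bash
python3 - <<'E'
from meas import *
q=fromu(-.055-.057,.099); print(q.round(4),go([*q,.045],71.7))
E
```

```text
[ 0.5717 -0.1018] [4.0, -1.0, 123.0, 0.1, 0.0, 0.3]
```

Request:
step_arm --increments '[[[-1, 4, -1, 35, 0, 0, 0.3], [-1, 4, -1, 70, 0, 0, 0.3], [-1, 4, -1, 100, 0, 0, 0.3], [-1, 4, -1, 119, 0, 0, 0.3], [-1, 4, -1, 123, 0, 0, 0.3], [-1, 4, -1, 123, 0, 0, 0.3], [-1, 4, -1, 123, 0, 0, 0.3], [-0.3, 4, -1, 123, 0, 0, 0.3], [-0.3, 4, -1, 123, 0, 0, 0.3], [-0.3, 4, -1, 123, 0, 0, 0.3]]]'

```text
t: 36.28
eef_pos: [0.5724, -0.1014, 0.0458]
tool_rot: [-0.0, 0.987, -0.16, 0.0]
contact_force: [0.3, 0.7, 0.0]
gripper_width: 0.348
grasp_force: 0.0
```

Request:
step_arm --increments '[[[-0.3, 0, 0, -35, 0, 0, 0], [-0.3, 0, 0, -75, 0, 0, 0], [-0.3, 0, 0, -115, 0, 0, 0], [-0.3, 0, 0, -140, 0, 0, 0], [-0.3, -20, 0, -140, 0, 0, -7], [-0.3, -40, 20, -140, 0, 0, -14], [-0.3, -60, 40, -140, 0, 0, -21], [-0.3, -80, 60, -140, 0, 0, -28], [-0.3, -100, 80, -140, 0, 0, -35], [-0.3, -120, 99, -140, 0, 0, -42]]]'

```text
t: 37.12
eef_pos: [0.4256, -0.1579, 0.1853]
tool_rot: [-0.0, 0.978, 0.207, 0.0]
contact_force: [0.2, -0.2, 0.6]
gripper_width: 0.348
grasp_force: 0.0
```

```bash
python3 - <<'E'
from meas import *
c=cam("top"); 
cv2.imwrite("pics/c8.png",cv2.resize(cv2.cvtColor(c["image"],cv2.COLOR_RGB2BGR)[160:330,310:510],None,fx=3.5,fy=3.5))
print(tou([.4212,-.1544]),tou([.591,-.2106]))
print(go([.4212,-.1544,.15],-18.3))
E
```

```text
[-0.23843209  0.0018265 ] [-0.05957327  0.0017847 ]
[4.0, -5.0, 35.0, -0.2, -0.0, -47.8]
```

View pics/c8.png

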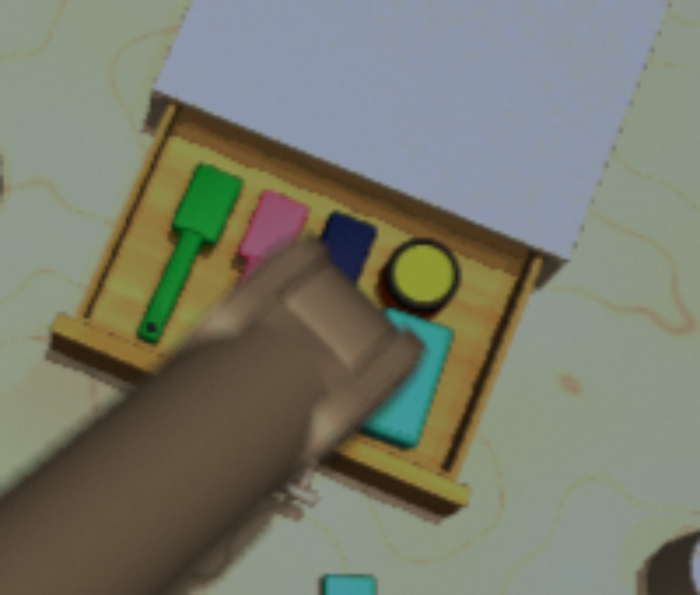

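The crop shows all five in the drawer: green (200,240), pink (270,225), navy (350,240), pot (422,273) and case (412,380).

Request:
step_arm --increments '[[[-0.3, 3, -6, 10, 0, 0, -7], [-0.3, 3, -6, 15, 0, 0, -14], [-0.3, 3, -6, 20, 0, 0, -21], [-0.3, 3, -6, 25, 0, 0, -28], [-0.3, 3, -6, 30, 0, 0, -35], [-0.3, 3, -6, 35, 0, 0, -42], [-0.3, 3, -6, 35, 0, 0, -48], [-0.3, 3, -6, 35, 0, 0, -48], [-0.3, 3, -6, 35, 0, 0, -48], [-0.3, 3, -6, 35, 0, 0, -48]]]'

```text
t: 38.0
eef_pos: [0.4275, -0.1507, 0.1505]
tool_rot: [0.0, 0.813, 0.583, 0.0]
contact_force: [0.0, 0.1, -0.3]
gripper_width: 0.35
grasp_force: 0.0
```

```bash
python3 - <<'E'
from meas import *
p=fromu(-.240,.002); print(p,go([*p,.051],-18.3),bot.get_obs()["q"])
E
```

```text
[ 0.41976587 -0.15374296] [-5.0, -6.0, 100.0, 0.0, -0.0, -0.4] [-0.55972941  0.31178665  0.91356866  2.18909516 -0.34965742  0.78887972
  0.25495202]
```

Request:
step_arm --increments '[[[-0.3, -5, -6, 25, 0, 0, 0], [-0.3, -5, -6, 50, 0, 0, 0], [-0.3, -5, -6, 75, 0, 0, 0], [-0.3, -5, -6, 95, 0, 0, 0], [-0.3, -5, -6, 100, 0, 0, 0], [-0.3, -5, -6, 100, 0, 0, 0], [-1, -5, -6, 100, 0, 0, 0], [-1, -5, -6, 100, 0, 0, 0], [-1, -5, -6, 100, 0, 0, 0], [-1, -5, -6, 100, 0, 0, 0]]]' --force 60

```text
t: 38.83
eef_pos: [0.4213, -0.154, 0.0515]
tool_rot: [0.001, 0.812, 0.584, 0.001]
contact_force: [0.9, -1.8, 7.5]
gripper_width: 0.106
grasp_force: 58.9
```

```bash
python3 - <<'E'
from meas import *
o=bot.get_obs(); print(o["eef_pos"],o["gripper_width"],o["grasp_force"],go([.591,-.2106,.0507],-18.3),go([*fromu(-.0595,0),.05],-18.3))
E
```

```text
[ 0.42127429 -0.15395032  0.05145788] 0.10589014200071939 58.928813338279724 [0.0, 179.0, 1.0, 0.2, -0.0, -0.2] [-2.0, 179.0, 2.0, 0.2, -0.0, -0.2]
```

Request:
step_arm --increments '[[[-1, 0, 5, 0, 0, 0, 0], [-1, 0, 13, 0, 0, 0, 0], [-1, 0, 24, 0, 0, 0, 0], [-1, 0, 36, 0, 0, 0, 0], [-1, 0, 48, 0, 0, 0, 0], [-1, 0, 60, 0, 0, 0, 0], [-1, 0, 72, 0, 0, 0, 0], [-1, 0, 84, 0, 0, 0, 0], [-1, 0, 96, 0, 0, 0, 0], [-1, 0, 108, 0, 0, 0, 0]]]'

```text
t: 39.67
eef_pos: [0.5233, -0.1879, 0.0515]
tool_rot: [0.0, 0.812, 0.584, 0.001]
contact_force: [-2.3, 0.7, 8.0]
gripper_width: 0.103
grasp_force: 59.2
```

Request:
step_arm --increments '[[[-1, 0, 12, 0, 0, 0, 0], [-1, 0, 24, 0, 0, 0, 0], [-1, 0, 36, 0, 0, 0, 0], [-1, 0, 47, 0, 0, 0, 0], [-1, 0, 56, 0, 0, 0, 0], [-1, 0, 63, 0, 0, 0, 0], [-1, 0, 68, 0, 0, 0, 0], [-1, 0, 71, 0, 0, 0, 0], [-1, 0, 72, 0, 0, 0, 0], [-1, 0, 72, 0, 0, 0, 0]]]'

```text
t: 40.5
eef_pos: [0.5918, -0.2107, 0.0516]
tool_rot: [0.001, 0.811, 0.584, 0.001]
contact_force: [1.0, 0.2, 5.1]
gripper_width: 0.104
grasp_force: 58.9
```

```bash
python3 - <<'E'
from meas import *
o=bot.get_obs(); print(o["eef_pos"],tou(o["eef_pos"]),o["contact_force"],go([.591,-.2106,.0507],-18.3))
E
```

```text
[ 0.59184066 -0.21068601  0.05157655] [-0.05874812  0.001967  ] [0.99947034 0.17339486 5.09510481] [-0.0, -1.0, 1.0, 0.1, -0.0, -0.2]
```

Request:
step_arm --increments '[[[-1, 0, 2, 0, 0, 0, 0], [-1, 0, 4, 0, 0, 0, 0], [-1, 0, 5, 0, 0, 0, 0], [-1, 0, 5, 0, 0, 0, 0]]]'

```text
t: 40.83
eef_pos: [0.5963, -0.2122, 0.0515]
tool_rot: [0.001, 0.811, 0.584, 0.001]
contact_force: [0.1, -0.5, 6.4]
gripper_width: 0.103
grasp_force: 59.1
```

Request:
step_arm --increments '[[[-1, 0, 2, 0, 0, 0, 0], [-1, 0, 4, 0, 0, 0, 0], [-1, 0, 6, 0, 0, 0, 0], [-1, 0, 8, 0, 0, 0, 0], [-1, 0, 8, 0, 0, 0, 0]]]'

```text
t: 41.25
eef_pos: [0.6016, -0.214, 0.0515]
tool_rot: [-0.002, 0.812, 0.584, -0.0]
contact_force: [-6.3, 2.9, 13.8]
gripper_width: 0.105
grasp_force: 60.0
```

Request:
step_arm --increments '[[[-1, 0, 3, 0, 0, 0, 0], [-0.5, 0, 3, 0, 0, 0, 0], [-0.4, 0, 0, 0, 0, 0, 0], [-0.4, 0, 0, 0, 0, 0, 0], [-0.4, 0, 0, -15, 0, 0, 0], [-0.4, 0, 0, -40, 0, 0, 0], [-0.4, 0, 0, -80, 0, 0, 0], [-0.4, 0, 0, -120, 0, 0, 0], [-0.4, -60, -40, -150, 0, 0, 0], [-0.4, -100, -40, -150, 0, 0, 0]]]'

```text
t: 42.08
eef_pos: [0.5523, -0.2703, 0.1984]
tool_rot: [0.002, 0.81, 0.587, 0.002]
contact_force: [-0.4, -1.1, -0.6]
gripper_width: 0.3
grasp_force: 0.0
```

Request:
step_arm --increments '[[[-0.4, 130, -30, -20, 0, 0, 0], [-0.4, 130, -30, -20, 0, 0, 0], [-0.4, 130, -30, -20, 0, 0, 0], [-0.4, 130, -30, -20, 0, 0, 0], [-0.4, 180, -30, -20, 0, 0, 0], [-0.4, 220, -30, -20, 0, 0, 0], [-0.4, 250, -30, -20, 0, 0, 0], [-0.4, 280, -30, -20, 0, 0, 0], [-0.4, 280, -30, -20, 0, 0, 0], [-0.4, 280, -30, -20, 0, 0, 0]]]'

```text
t: 42.92
eef_pos: [0.6109, 0.0055, 0.2148]
tool_rot: [0.0, 0.81, 0.586, 0.0]
contact_force: [-0.2, -0.8, 0.0]
gripper_width: 0.299
grasp_force: 0.0
```

```bash
python3 - <<'E'
from meas import *
c=cam("top","pics/top9.png")
print(bot.get_obs()["eef_pos"])
E
```

```text
[0.61035547 0.0029848  0.21497057]
```

View pics/top9.png

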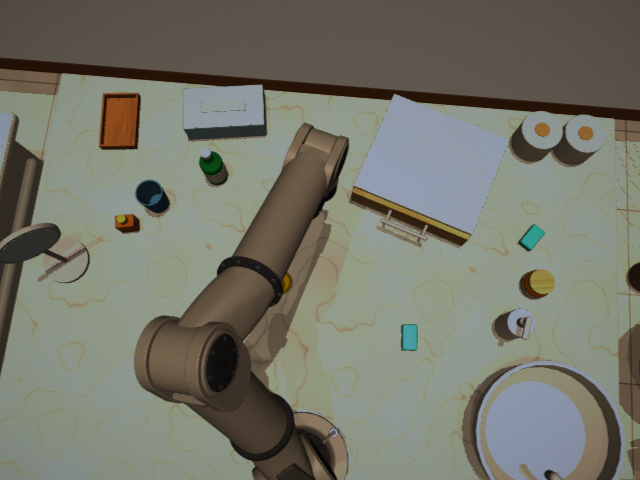

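The picture shows the drawer front flush, the bar at (382–427, 220–238), and the counter otherwise unchanged. The bar travelled the full 190 mm to its stop, so I hand in.

```bash
python3 -c "
from station import bot
print(bot.hand_in())"
```

```text
the job is handed in; nothing more can be done
None
```

I dipped the navy, pink and green brushes in that order and put them in the drawer with the cream pot and soap case. I shut the drawer to its stop and handed the job in; the hand-in gave no verdict.

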